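# Reunite split tube supports and lay out the joint kit between them

### The job

Lay out the tube-joint kit on the grey plate: put each loose upper half of the two split tube supports onto the lower half it belongs to, fully seated down between the shoulders with the ends about level. Lay the blank end cap flat on the plate half-way between the two supports and stand the ferrule sleeve upright on the middle of it; lay the tube clamp flat on the plate directly in front of the end cap (on the robot's side), close to it but not touching it. Leave the tape roll where it lies.

Things in the scene. Friction and masses are not known exactly. Their poses are not given: they have to be found in the camera images.
- wide_cap_center (a point): Loose upper half of the wider split tube support: aluminium block 36 (x) x 52 (y) x 34 mm (z), half-round 30 mm bore along x in its underside, two dark screw heads on top; stands bore down. Point: its centre, 17 mm up. Grip the two plain end faces (36 mm apart along x); a half turn about z makes no difference. Up to 0.17 kg.
- narrow_cap_center (a point): Loose upper half of the narrower split tube support: aluminium block 36 (x) x 38 (y) x 34 mm (z), half-round 18 mm bore along x in its underside, two dark screw heads on top; stands bore down. Point: its centre, 17 mm up. Grip the two plain end faces (36 mm apart along x); a half turn about z makes no difference. Up to 0.17 kg.
- wide_base_seat (a point): Fixed aluminium lower half of the wider support, on the grey plate, left or right; 40 mm along x, 30 mm half bore along x. Point: centre of its seat, 26 mm above the worktop, where the upper half's underside rests; z up. Shoulders at +y and -y leave 55 mm for the 52 mm upper half and rise 11 mm above the seat, the top 7 mm sloping 4 mm outward as lead-in.
- narrow_base_seat (a point): Fixed aluminium lower half of the narrower support, on the grey plate, left or right; 40 mm along x, 18 mm half bore along x. Point: centre of its seat, 26 mm above the worktop, where the upper half's underside rests; z up. Shoulders at +y and -y leave 41 mm for the 38 mm upper half and rise 11 mm above the seat, the top 7 mm sloping 4 mm outward as lead-in.
- between (a point): Point on top (6 mm above the worktop) of the fixed grey plate, 145 x 280 x 6 mm, half-way between the two lower halves, which stand 190 mm apart. x points away from the robot, y left along the row of supports, z up. The plate reaches 112 mm from this point towards the robot and 32 mm behind it. A tall filter rig stands on the worktop to the left of the plate.
- disc_center (a point): Blank end cap: a plain steel disc 50 mm across and 6 mm thick, lying flat. Point: its centre, 3 mm above its underside. Gripped across its edge.
- sleeve_center (a point): Steel ferrule sleeve, a small waisted tube 19 mm across and 45 mm tall, standing upright. Point: its centre, half-way up (22.5 mm); z up along the sleeve. Grips like a plain 19 mm cylinder.
- clamp_ring (a point): Closed steel tube clamp lying flat: ring about 45 mm across, 17 mm thick. Point: centre of the ring, 8.5 mm up; z up. The hinge lug reaches 32 mm along +y, the wing nut 48 mm along -y and 34 mm along +x. Grip across the ring along x, some 5 mm from the point towards the hinge (+y), clear of the wing nut.
- tape_center (a point): Yellow roll of tape, 59 mm across, 19 mm thick, lying flat among the parts; not part of the job. Point: its centre, 9.5 mm up.
There are look-alikes about, which are no part of the job. Leave any red look-alike of the part that bears narrow_cap_center alone.

How it is judged (in metres and radians):
At the end, for the whole second after the job is handed in: Upper halves seated in their own lower halves (2.5 mm in height, 3.5 across, 10 along, 0.15 rad); end cap flat within 15 mm of half-way; sleeve upright within 12 mm of its centre; clamp flat, ring 50 to 100 mm in front and within 22 mm sideways, not touching the cap; all released, at rest (z of wide_cap_center in the frame of wide_base_seat between 0.0145 and 0.0195 m and y of wide_cap_center in the frame of wide_base_seat between -0.0035 and 0.0035 m and x of wide_cap_center in the frame of wide_base_seat between -0.01 and 0.01 m and angle between the x axis of wide_cap_center and the x axis of wide_base_seat, either way round below 0.15 rad and angle between each of wide_cap_center, narrow_cap_center, clamp_ring's own z axis and vertical below 0.1 rad and z of narrow_cap_center in the frame of narrow_base_seat between 0.0145 and 0.0195 m and y of narrow_cap_center in the frame of narrow_base_seat between -0.0035 and 0.0035 m and x of narrow_cap_center in the frame of narrow_base_seat between -0.01 and 0.01 m and angle between the x axis of narrow_cap_center and the x axis of narrow_base_seat, either way round below 0.15 rad and horizontal distance between disc_center and between below 0.015 m and angle between each of disc_center, sleeve_center's own z axis and vertical below 0.08 rad and z of disc_center in the frame of between between 0.0005 and 0.0055 m and horizontal distance between sleeve_center and disc_center below 0.012 m and z of sleeve_center in the frame of disc_center between 0.0225 and 0.0285 m and y of clamp_ring in the frame of between between -0.022 and 0.022 m and x of clamp_ring in the frame of between between -0.1 and -0.05 m and z of clamp_ring in the frame of between between 0.0055 and 0.0115 m and contact force between clamp and disc below 0.05 N and linear speed of each of wide_cap, narrow_cap, disc, sleeve, clamp below 0.02 m/s).
It fails at once if the tape roll is moved more than 20 mm (distance of tape_center from where it was at the start of the episode above 0.02 m).
It also fails if it takes over 115 s, if anything falls off the work surface, if the arm or the gripper's body presses on something with over 40 N, if the wrist force passes 120 N, or if a joint passes its speed limit or range.

### The arm

A 7-joint arm with a two-finger parallel gripper is mounted at the origin on a cart in front of the work surface, level with it; the furniture and walls round the work are solid. World frame = base frame: x ahead of the robot, y to its left, z up, the work surface at z = 0. Lengths are in m, angles in degrees, forces in N, time in s.
With the tool pointing down it reaches from about 0.375 to 0.925 m from the base axis. Payload 3.1 kg.
Tool frame: the origin (TCP) lies between the finger pads; the fingertips stand ahead of it and the grasp point (between the pads) lies 11 mm behind it (tcp_to_tips is the z of the fingertips in the tool frame, in m); z points along the fingers, y is the line along which they close (so a half turn about z gives the same grasp; the last joint's range is limited). The gripper opens to 85 mm and grips with 20 to 120 N. Pads are 22 mm wide; open, the fingers measure 114 mm over their backs; the gripper's body (76 mm by 85 mm) begins 54 mm behind the grasp point. The pads swing forward as they close: fully open they stand 13 mm farther back than shut.
Start: joints at [58.912, 21.939, 2.515, 91.553, -1.026, 66.532, -2.859], TCP at [0.28, -0.587, 0.202] pointing down, gripper open.
Joint ranges: [-149.38, 149.38], [-23.57, 123.04], [-84.95, 90], [0, 143.3], [-89.99, 269.99], [3.08, 112.72], [-163.45, 163.45]. Speed limits (degrees/s): [159.86, 159.86, 180, 180, 180, 180, 180].

### API

Orientations are given as [roll, pitch, yaw] about the fixed x, y, z axes, in that order (R = Rz(yaw) Ry(pitch) Rx(roll)).
In Python, from bench import * gives the robot as it stands.
- The arm moves only by the tool servo_tool, never from a script. Its arguments are lists of equal length, an entry for each row: "translation": the shift along the tool's x, y, z in mm, a list of three; "twist": the turn about the tool's z in rad; "jaw": the opening, from -1 (shut) to 1 (fully open). In form: {"translation": [[dx, dy, dz], ...], "twist": [twist, ...], "jaw": [jaw, ...]}. A call has 1 to 12 rows; each row is the pose to reach, as a shift and turn from the pose commanded when the call began, along the tool's axes at that moment; what a row does not reach only later rows make up. A row lasts 1/8 s, in which the tool goes at most 62.5 mm and 10.7 degrees, less where a joint would pass 70% of its speed; a pose out of reach is approached as far as the arm can. A call with a gripper value outside its range is refused whole. The fingers move at their own pace and stop on an object; "squeeze" is the grip in N (left out, the last holds). Time passes only in rows, so rows that repeat a pose let the fingers close. It gives the time, the measured TCP pose, the force, the opening and the grip force at its end, in the units of the state.
- read_state(): the state, without advancing time (a new reading comes with each control period).
- snapshot(name): name is "side" or "top" or "wrist"; returns the picture (400x640x3 uint8, red, green, blue); there is no depth.
- calibration(name): a dict with "camera_matrix" (3x3 intrinsics, pixels), "k1" (the pictures are not rectified: a ray, as slopes to the right and down, at radius r is drawn at 1 + k1 r^2 times it, then the intrinsics apply), "R" (3x3) and "t" (3): a world point X has camera coordinates R X + t; the wrist camera has in their place "T_tool_cam" (4x4, takes a point from camera to tool coordinates, whose origin is the TCP and whose axes are the flange's). Camera axes: x right, y down, z forward; pixel columns grow to the right and rows downward; lengths in m; the calibration is good to about 2 mm. A picture is of the moment at which its call begins: read the wrist's pose just before it. calibration takes no time and is no camera call.
- finish_job(): hands the job in; it is judged then, once.
Trained networks look in the newest picture that a camera, given by its name, has taken for a name from the list of things; names that differ only in an ending like _2 or _b are one class to them, and where a whole thing is asked for, a point or a joint stands for the part that bears it (a point fixed in the world has none). Each returns a list of dicts, best first, with "score" (0 to 1); they miss things now and then, are a little off and sometimes report something else, mostly with a low value. They report only what shows in the picture. A call takes as long as a camera call. They do not tell look-alikes from the thing itself.
- look_for(target, camera): "extent" ([left, top, right, bottom] in pixels, round what is visible of it).
The state is a dict: "time": time; "joints": joint angles; "qd": joint speeds; "joint_efforts": joint torques, N m; "tool_pos": TCP position; "tool_rot": TCP orientation; "wrist_force": force on the tool from outside, world axes, zero at the start; "wrist_torque": the same for the moment, N m; "grip_width": finger opening in m; "gripper_force": force on a finger pad.
Only numpy, scipy, OpenCV 4.12 (cv2) and the standard library are available. Lean on these libraries where they do the work, as an engineer would, in place of code of your own. Each camera call takes 0.05 s, during which the arm holds its last target. There are 200 camera calls.

## Working session

There is one attempt and no reset: what is moved stays moved. The work goes in short steps, Python scripts to look and compute and a tool call to move; the robot and the scene stay as the last step left them, time stands still between calls to the robot, and variables do not carry over. Pictures are saved under pics/ and viewed, at most 14 in all, crops included, and the job is handed in when it is done.

Besides the shell and the picture viewer there is one more tool, called after ">>>" by a JSON object that holds its "api" and its "payload", one argument or row to a line. servo_tool: Moves the arm, as the interface text tells. Its arguments: {"type":"object","properties":{"translation":{"type":"array"},"twist":{"type":"array"},"jaw":{"type":"array"},"squeeze":{"type":"number"}},"required":["translation","twist","jaw"]}

```bash
mkdir -p pics; cat > h.py <<'E'
from bench import *
import numpy as np, cv2
from scipy.spatial.transform import Rotation as Ro
def cam(name, st=None):
    c=calibration(name); K=np.array(c["camera_matrix"])
    if "R" in c: R=np.array(c["R"]); t=np.array(c["t"]); return K,c["k1"],R.T,-R.T@t
    st=st or read_state(); T=np.array(c["T_tool_cam"])
    Rt=Ro.from_euler('xyz',st["tool_rot"],degrees=True).as_matrix()
    return K,c["k1"],Rt@T[:3,:3],Rt@T[:3,3]+np.array(st["tool_pos"])
def px2w(C,u,v,z):
    K,k1,R,o=C
    p=cv2.undistortPoints(np.array([[[u,v]]],float),K,np.array([k1,0,0,0,0.]))[0,0]
    d=R@np.array([p[0],p[1],1]); return o+d*(z-o[2])/d[2]
def w2px(C,X):
    K,k1,R,o=C
    p=R.T@(np.array(X,float)-o); s=p[:2]/p[2]; s=s*(1+k1*(s@s)); return K[:2,:2]@s+K[:2,2]
def save(name,img,scale=1):
    cv2.imwrite("pics/"+name,cv2.resize(img[:,:,::-1],None,fx=scale,fy=scale))
E
cat > a.py <<'E'
from h import *
print(read_state())
H=dict(wide_cap_center=.034,narrow_cap_center=.034,wide_base_seat=.026,narrow_base_seat=.026,disc_center=.006,sleeve_center=.0225,clamp_ring=.0085,tape_center=.0095)
for n in ["top","side"]:
    im=snapshot(n); save(n+"0.png",im,1.25); C=cam(n)
    print(n,C[3],C[2][:,2])
    for k in H:
        for r in look_for(k,n)[:3]:
            e=r["extent"]; u,v=(e[0]+e[2])/2,(e[1]+e[3])/2
            print(k,round(r["score"],2),np.round(e),np.round(px2w(C,u,v,H[k]),3))
print(calibration("wrist"))
E
python3 a.py
```

```text
{'time': 0.0, 'joints': array([58.91137669, 21.99327561,  2.50911778, 91.65227757, -1.02417448,
       66.53212372, -2.86026848]), 'qd': array([-0.11755162, -0.03584967,  0.11741841, -0.04226826, -0.00301312,
       -0.02619093,  0.0248174 ]), 'joint_efforts': array([ 4.96327391e-05, -4.33465898e+01,  1.02436155e+00, -2.49515176e+01,
        1.04566259e-02,  1.13442694e-02, -2.51405714e-05]), 'tool_pos': array([ 0.27922994, -0.58579629,  0.20014586]), 'tool_rot': array([-1.79845015e+02,  8.80373158e-03,  2.54911904e+01]), 'wrist_force': array([-0.24341704, -0.36446323,  0.05346243]), 'wrist_torque': array([0.03427083, 0.02257506, 0.00133685]), 'gripper_force': 0.0, 'grip_width': 0.08509782662290796}
top [ 0.27827826 -0.21097513  1.15156103] [ 0.23115867  0.02954248 -0.97246743]
wide_cap_center 0.75 [215. 174. 320. 236.] [ 0.499 -0.045  0.034]
wide_cap_center 0.72 [397. 189. 419. 208.] [ 0.566 -0.432  0.034]
narrow_cap_center 0.71 [430. 188. 448. 204.] [ 0.585 -0.517  0.034]
narrow_cap_center 0.55 [368. 185. 386. 203.] [ 0.569 -0.344  0.034]
narrow_cap_center 0.52 [212. 176. 320. 235.
[... 664 characters left out ...]
466 -0.461  0.006]
disc_center 0.58 [364. 230. 389. 251.] [ 0.571 -0.338  0.006]
tape_center 0.94 [324. 244. 354. 268.] [ 0.458 -0.35   0.009]
{'camera_matrix': array([[280.45741391,   0.        , 323.28338815],
       [  0.        , 280.45741391, 198.72243276],
       [  0.        ,   0.        ,   1.        ]]), 'k1': -0.014798114958926377, 'T_tool_cam': array([[ 2.17689353e-05, -9.54084417e-01, -2.99537851e-01,
         7.70259694e-02],
       [ 9.99999082e-01, -3.85043283e-04,  1.29911031e-03,
        -1.16168271e-03],
       [-1.35479594e-03, -2.99537604e-01,  9.54083533e-01,
        -1.71807440e-01],
       [ 0.00000000e+00,  0.00000000e+00,  0.00000000e+00,
         1.00000000e+00]])}
```

View pics/top0.png

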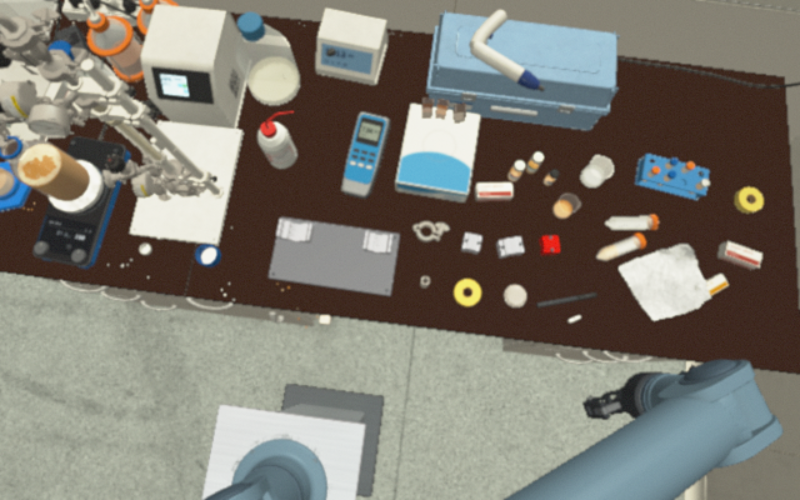

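View pics/side0.png

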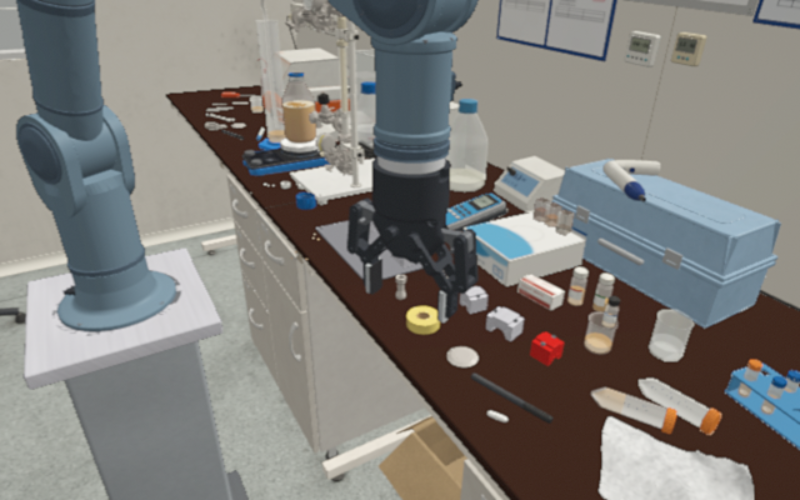

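The top view shows the grey plate at (270–400, 220–293). The sleeve is at (424,281), the clamp at (430,231), the narrow cap at (471,241) and the wide cap at (511,245). The red look-alike is at (550,243), the disc at (515,295) and the tape at (467,292). Next I'll take a high wrist view over everything.

>>> {"api": "servo_tool", "payload": {
  "translation": [
    [400,-214,-70],
    [400,-214,-70],
    [400,-214,-70],
    [400,-214,-70],
    [400,-214,-70],
    [400,-214,-70],
    [400,-214,-70],
    [400,-214,-70],
    [400,-214,-70],
    [400,-214,-70],
    [400,-214,-70],
    [400,-214,-70]
  ],
  "twist": [0.445,0.445,0.445,0.445,0.445,0.445,0.445,0.445,0.445,0.445,0.445,0.445],
  "jaw": [1,1,1,1,1,1,1,1,1,1,1,1]
}}

```text
time: 2.4
tool_pos: [0.5476, -0.2232, 0.2713]
tool_rot: [180.0, 0.0, -0.2]
wrist_force: [0.0, -0.9, -0.9]
grip_width: 0.0856
gripper_force: 0.0
```

```bash
cat > b.py <<'E'
from h import *
import sys
H=dict(wide_cap_center=.034,narrow_cap_center=.034,wide_base_seat=.030,narrow_base_seat=.030,disc_center=.006,sleeve_center=.0225,clamp_ring=.0085,tape_center=.0095)
tag=sys.argv[1]; ks=sys.argv[2:] or list(H)
st=read_state(); im=snapshot("wrist"); C=cam("wrist",st)
print(st["time"],st["tool_pos"],st["tool_rot"],st["joints"],C[3])
save(tag+".png",im,1.25)
for k in ks:
    for r in look_for(k,"wrist")[:3]:
        e=r["extent"]; u,v=(e[0]+e[2])/2,(e[1]+e[3])/2
        print(k,round(r["score"],2),np.round(e),np.round(px2w(C,u,v,H[k]),3))
E
python3 b.py w0
```

```text
2.4 [ 0.54764281 -0.2232293   0.27134767] [ 1.79984987e+02  3.63402178e-02 -1.87257359e-01] [ 24.98999661  13.01450503  -8.00059722  94.81353987   1.91131042
  72.33397613 -73.57607928] [ 0.62422666 -0.2221577   0.44310637]
wide_cap_center 0.8 [440. 127. 491. 164.] [ 0.576 -0.428  0.034]
narrow_cap_center 0.76 [388. 133. 420. 164.] [ 0.572 -0.339  0.034]
narrow_cap_center 0.75 [504. 120. 539. 153.] [ 0.588 -0.509  0.034]
wide_base_seat 0.69 [105. 152. 176. 179.] [0.548 0.051 0.03 ]
narrow_base_seat 0.57 [241. 152. 284. 182.] [ 0.544 -0.132  0.03 ]
sleeve_center 0.67 [334. 203. 349. 226.] [ 0.466 -0.251  0.023]
sleeve_center 0.43 [387. 135. 423. 163.] [ 0.57  -0.344  0.023]
clamp_ring 0.77 [315. 121. 374. 152.] [ 0.587 -0.255  0.009]
tape_center 0.79 [380. 197. 418. 231.] [ 0.462 -0.347  0.01 ]
```

View pics/w0.png

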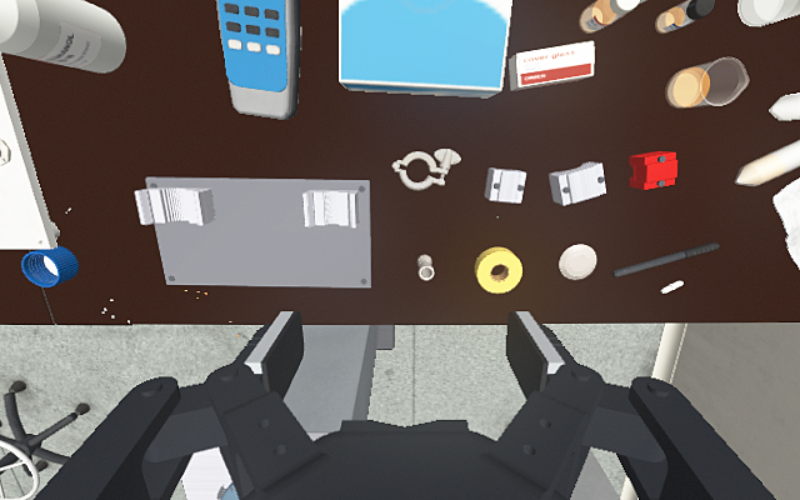

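The wrist view shows both supports on the plate, wide at (175,205) and narrow at (330,208). The clamp ring is at (420,168), the narrow cap at (506,184), the wide cap at (578,183), the sleeve at (426,267), the tape at (498,270) and the disc at (577,261). Next I go above the caps with the jaws turned along x.

>>> {"api": "servo_tool", "payload": {
  "translation": [
    [24,162,90],
    [24,162,90],
    [24,162,90],
    [24,162,90],
    [24,162,90],
    [24,162,90],
    [24,162,90],
    [24,162,90],
    [24,162,90],
    [24,162,90],
    [24,162,90]
  ],
  "twist": [-1.571,-1.571,-1.571,-1.571,-1.571,-1.571,-1.571,-1.571,-1.571,-1.571,-1.571],
  "jaw": [1,1,1,1,1,1,1,1,1,1,1]
}}

```text
time: 4.22
tool_pos: [0.5727, -0.3835, 0.1815]
tool_rot: [-180.0, -0.0, 89.9]
wrist_force: [0.2, -0.5, -0.3]
grip_width: 0.0859
gripper_force: 0.0
```

```bash
python3 b.py w1; python3 - <<'E'
import cv2; i=cv2.imread('pics/w1.png'); cv2.imwrite('pics/w1.png',i)
E
```

```text
4.225 [ 0.57266685 -0.38348173  0.18151355] [-1.79996601e+02 -1.56490375e-04  8.99428948e+01] [ 43.90297898  28.42495105 -18.58664959  85.74007818   9.4616567
  67.38379461  23.70355663] [ 0.57273283 -0.30571041  0.35332117]
wide_cap_center 0.65 [307. 185. 347. 240.] [ 0.577 -0.424  0.034]
narrow_cap_center 0.83 [303. 125. 338. 164.] [ 0.57  -0.343  0.034]
narrow_cap_center 0.79 [320. 256. 347. 292.] [ 0.586 -0.51   0.034]
disc_center 0.86 [227. 206. 261. 243.] [ 0.467 -0.451  0.006]
sleeve_center 0.58 [208.  40. 242.  69.] [ 0.468 -0.248  0.023]
clamp_ring 0.76 [317.  14. 360.  96.] [ 0.589 -0.247  0.009]
tape_center 0.78 [202. 120. 258. 170.] [ 0.459 -0.345  0.01 ]
```

View pics/w1.png

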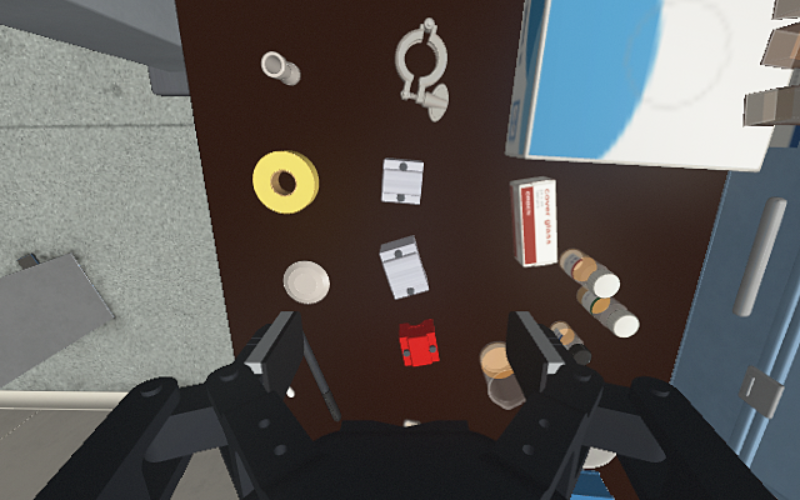

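The view shows the narrow cap with screws at (403,166) and (401,198), and the wide cap with screws at (398,253) and (410,291). The clamp ring is at (420,58) with its wing nut towards -y. The disc is at (306,282).

```bash
python3 - <<'E'
from h import *
st=dict(tool_pos=[0.57266685,-0.38348173,0.18151355],tool_rot=[-180,0,89.943])
C=cam("wrist",st)
f=lambda u,v,z:px2w(C,u/1.25,v/1.25,z)
for n,a,b in [("wide",(398,253.5),(410.5,291.5)),("narrow",(403,166),(401,198))]:
    A,B=f(*a,.035),f(*b,.035); d=A-B; print(n,(A+B)/2,np.hypot(*d[:2]),np.degrees(np.arctan2(d[1],d[0]))-90)
# wide top outline
for n,q in dict(wide=[(381,250),(413,240),(430,290),(396,299)],narrow=[(384,158),(424,161),(422,205),(382,203)]).items():
    P=[f(*p,.034)[:2] for p in q]; print(n,np.round(P,3).tolist(),np.mean(P,0))
print("disc",f(306,282,.006),"sleeve top",f(274,67,.045),"clamp",f(420,58,.017),f(429,25,.0085))
C0=cam("wrist",dict(tool_pos=[0.54764281,-0.2232293,0.27134767],tool_rot=[179.985,.036,-.187]))
for p in [(148,178),(369,181),(371,288),(167,287)]: print(px2w(C0,p[0]/1.25,p[1]/1.25,.006))
for p in [(148,178),(369,181),(371,288),(167,287)]: print(px2w(C0,p[0]/1.25,p[1]/1.25,.006))
E
```

```text
wide [ 0.57295213 -0.43095454  0.035     ] 0.04147939466820291 17.011461818876384
narrow [ 0.57088449 -0.3436243   0.035     ] 0.028553802226145376 -3.7675809260274775
wide [[0.551, -0.408], [0.581, -0.398], [0.598, -0.45], [0.565, -0.459]] [ 0.57368658 -0.4287405 ]
narrow [[0.555, -0.323], [0.59, -0.325], [0.589, -0.365], [0.552, -0.363]] [ 0.57179476 -0.34369557]
disc [ 0.46748136 -0.45281973  0.006     ] sleeve top [ 0.46919329 -0.25118532  0.045     ] clamp [ 0.5865996  -0.23959341  0.017     ] [ 0.59441622 -0.21218729  0.0085    ]
[0.58005211 0.09381818 0.006     ]
[ 0.57481366 -0.18020866  0.006     ]
[ 0.43131725 -0.17814369  0.006     ]
[0.43338021 0.10036588 0.006     ]
[0.58005211 0.09381818 0.006     ]
[ 0.57481366 -0.18020866  0.006     ]
[ 0.43131725 -0.17814369  0.006     ]
[0.43338021 0.10036588 0.006     ]
```

```bash
python3 -c "
import bench;print([ (k,getattr(bench,k)) for k in dir(bench) if not k.startswith('_')][:60])"
```

```text
[('PlanningError', <class 'bench.PlanningError'>), ('calibration', <function make.<locals>.<lambda> at 0x7f269e268680>), ('finish_job', <function connect.<locals>.done at 0x7f269e1db7e0>), ('look_for', <function make.<locals>.keyed.<locals>.call at 0x7f269e268860>), ('read_state', <function make.<locals>.<lambda> at 0x7f269e2685e0>), ('snapshot', <function make.<locals>.drawn_camera at 0x7f269e2680e0>), ('tcp_to_tips', 0.008)]
```

>>> {"api": "servo_tool", "payload": {
  "translation": [
    [-46.5,1,60],
    [-46.5,1,110],
    [-46.5,1,130],
    [-46.5,1,150],
    [-46.5,1,168],
    [-46.5,1,168],
    [-46.5,1,168],
    [-46.5,1,168],
    [-46.5,1,168],
    [-46.5,1,168],
    [-46.5,1,168]
  ],
  "twist": [-0.297,-0.297,-0.297,-0.297,-0.297,-0.297,-0.297,-0.297,-0.297,-0.297,-0.297],
  "jaw": [1,1,1,1,1,1,-0.5,-0.5,-0.5,-0.5,-0.5],
  "squeeze": 50
}}

```text
time: 6.05
tool_pos: [0.5736, -0.43, 0.0137]
tool_rot: [180.0, 0.0, 107.0]
wrist_force: [-0.7, 0.0, 0.8]
grip_width: 0.0212
gripper_force: 0.0
```

```bash
python3 b.py w2 wide_cap_center
```

```text
6.05 [ 0.57364174 -0.43001797  0.01367034] [1.79996802e+02 4.14811547e-03 1.07013235e+02] [ 46.74135747  41.45485443 -18.82369464  87.06812212  15.30647831
  54.01743472  40.28870429] [ 0.55122642 -0.3555848   0.18547217]
wide_cap_center 0.59 [292. 188. 354. 281.] [ 0.571 -0.423  0.034]
wide_cap_center 0.15 [436.   0. 473.  21.] [ 0.597 -0.294  0.034]
```

View pics/w2.png

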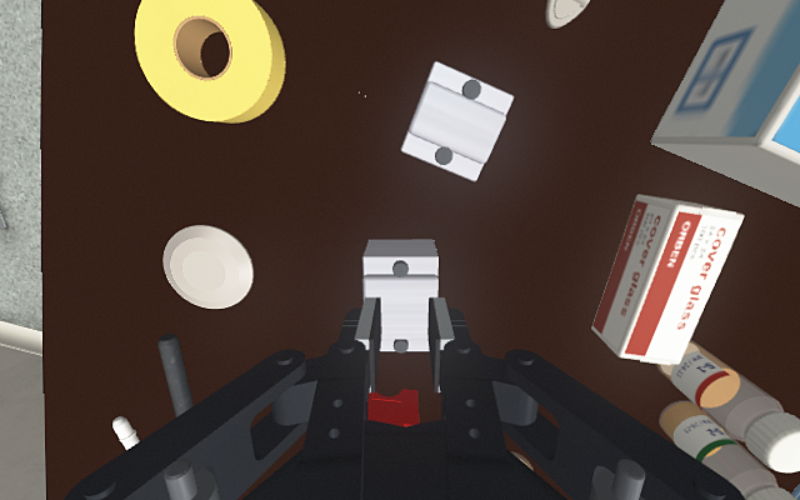

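The cap top is at (400,315), centred between the fingers, but the pads reached 21 mm without contact, so they look to be above the cap. I'll check with the side camera.

```bash
python3 - <<'E'
from h import *
im=snapshot("side"); C=cam("side"); st=read_state()
im=im.copy()
for dz in (-.03,0,.03,.06):
    p=w2px(C,np.array(st["tool_pos"])+[0,0,dz]); print(dz,p)
c=w2px(C,st["tool_pos"]).astype(int); x0,y0=c[0]-80,c[1]-75
crop=cv2.resize(im[y0:y0+120,x0:x0+160],None,fx=5,fy=5,interpolation=cv2.INTER_CUBIC)
cv2.imwrite("pics/s1.png",crop[:,:,::-1]); print(x0,y0,read_state()["grip_width"])
E
```

```text
-0.03 [401.28845427 269.00226957]
0 [402.65386075 258.07737082]
0.03 [404.06106627 246.81663792]
0.06 [405.51201053 235.20441993]
322 183 0.02129672890734534
```

View pics/s1.png

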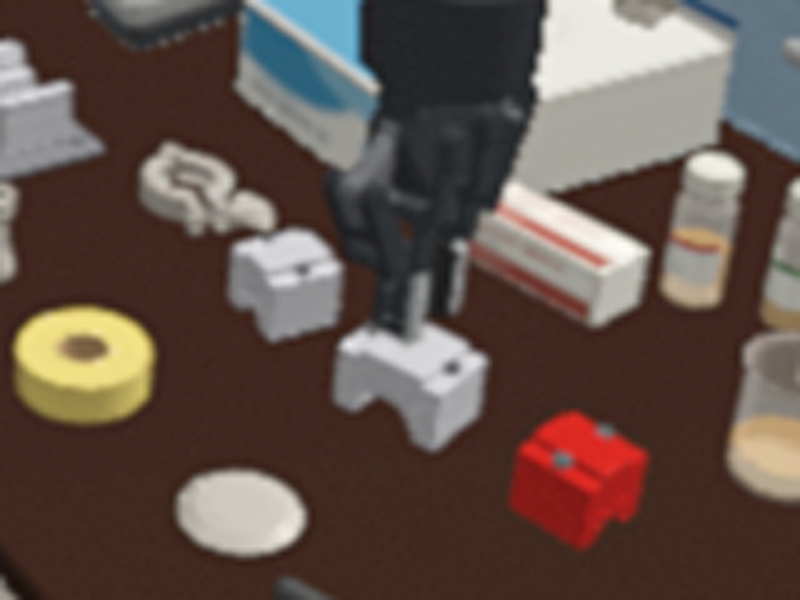

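```bash
python3 - <<'E'
from h import *
C=cam("side"); st=read_state(); W=cam("wrist",st); T=np.array(st["tool_pos"])
R=Ro.from_euler('xyz',st["tool_rot"],degrees=True).as_matrix()
for s in (.008,-.01,-.02,-.03,-.04,-.05):
    o=[]
    for sy in (-1,1):
        P=T+R@np.array([0,sy*.0106,s]); o.append((w2px(C,P)-[322,183])*5)
        P=T+R@np.array([.011,sy*.0106,s]); o.append(w2px(W,P)*1.25)
    print(s,np.round(o).tolist())
# cap top corners predicted in side crop at z=.034
for a,b in ((-1,-1),(1,-1),(1,1),(-1,1)):
    P=np.array([T[0],T[1],.034])+R@np.array([a*.026,b*.018,0]); print(np.round((w2px(C,P)-[322,183])*5), np.round(w2px(W,P)*1.25))
E
```

```text
0.008 [[388.0, 401.0], [384.0, 266.0], [415.0, 380.0], [423.0, 266.0]]
-0.01 [[392.0, 367.0], [382.0, 279.0], [419.0, 347.0], [425.0, 279.0]]
-0.02 [[394.0, 348.0], [381.0, 287.0], [421.0, 328.0], [426.0, 287.0]]
-0.03 [[397.0, 329.0], [379.0, 296.0], [424.0, 309.0], [427.0, 296.0]]
-0.04 [[399.0, 310.0], [378.0, 306.0], [426.0, 290.0], [429.0, 306.0]]
-0.05 [[401.0, 291.0], [376.0, 318.0], [429.0, 271.0], [430.0, 318.0]]
[436. 379.] [368. 355.]
[335. 331.] [364. 257.]
[381. 297.] [443. 257.]
[481. 344.] [439. 355.]
```

The tips really sit about 30 mm behind the stated TCP: they are at about z = 44 mm, with their rows at about 300 in the wrist view. Physics agrees, since the pads closed above the 34 mm cap. I'll open and go lower in small steps.

>>> {"api": "servo_tool", "payload": {
  "translation": [
    [0,0,0],
    [0,0,0],
    [0,0,0],
    [0,0,10],
    [0,0,20],
    [0,0,25],
    [0,0,30],
    [0,0,34],
    [0,0,34]
  ],
  "twist": [0,0,0,0,0,0,0,0,0],
  "jaw": [0.5,0.5,0.5,0.5,0.5,0.5,0.5,0.5,0.5]
}}

```text
time: 7.32
tool_pos: [0.5735, -0.4298, -0.0208]
tool_rot: [-180.0, -0.0, 107.0]
wrist_force: [0.6, 0.6, 1.0]
grip_width: 0.0643
gripper_force: 0.0
```

>>> {"api": "servo_tool", "payload": {
  "translation": [
    [0,0,0],
    [0,0,0],
    [0,0,0],
    [0,0,0],
    [0,0,0]
  ],
  "twist": [0,0,0,0,0],
  "jaw": [-0.5,-0.5,-0.5,-0.5,-0.5]
}}

```text
time: 7.95
tool_pos: [0.5742, -0.4303, -0.0198]
tool_rot: [180.0, 0.1, 107.0]
wrist_force: [0.2, -0.6, 3.5]
grip_width: 0.0352
gripper_force: 50.9
```

>>> {"api": "servo_tool", "payload": {
  "translation": [
    [0,0,-50],
    [0,0,-100],
    [0,0,-130],
    [0,0,-130]
  ],
  "twist": [0,0,0.297,0.297],
  "jaw": [-0.5,-0.5,-0.5,-0.5]
}}

```text
time: 8.45
tool_pos: [0.5758, -0.431, 0.1133]
tool_rot: [179.7, 0.2, 89.8]
wrist_force: [0.3, -0.3, -2.2]
grip_width: 0.0352
gripper_force: 50.6
```

```bash
python3 - <<'E'
from h import *
im=snapshot("side"); C=cam("top"); S=cam("side")
for n,p in dict(rodtip=(218,188),rod2=(150,180),trayR=(243,128),trayfront=(213,243)).items():
    for z in (0,.1,.2,.3): print(n,z,np.round(px2w(C,p[0]/1.25,p[1]/1.25,z),3))
# box showing tool volume near wide seat in side view
a=im.copy()
for z in (.0,.1,.2,.3): print(z,w2px(S,[.544,.11,z]),w2px(S,[.544,.15,z]))
c=cv2.resize(a[80:260,170:410],None,fx=3.3,fy=3.3,interpolation=cv2.INTER_CUBIC); cv2.imwrite("pics/s2.png",c[:,:,::-1])
E
```

```text
rodtip 0 [0.634 0.261 0.   ]
rodtip 0.1 [0.603 0.22  0.1  ]
rodtip 0.2 [0.572 0.179 0.2  ]
rodtip 0.3 [0.541 0.138 0.3  ]
rod2 0 [0.634 0.429 0.   ]
rod2 0.1 [0.603 0.373 0.1  ]
rod2 0.2 [0.572 0.318 0.2  ]
rod2 0.3 [0.541 0.262 0.3  ]
trayR 0 [0.794 0.232 0.   ]
trayR 0.1 [0.749 0.194 0.1  ]
trayR 0.2 [0.704 0.155 0.2  ]
trayR 0.3 [0.66  0.117 0.3  ]
trayfront 0 [0.501 0.245 0.   ]
trayfront 0.1 [0.481 0.205 0.1  ]
trayfront 0.2 [0.462 0.165 0.2  ]
trayfront 0.3 [0.443 0.126 0.3  ]
0.0 [283.67756557 174.92893335] [278.20950869 170.25612865]
0.1 [282.66968161 144.83588699] [277.02759438 140.67330648]
0.2 [281.58549357 112.44272017] [275.75825275 108.882451  ]
0.3 [280.41606096  77.47716704] [274.39148428  74.62858382]
```

View pics/s2.png

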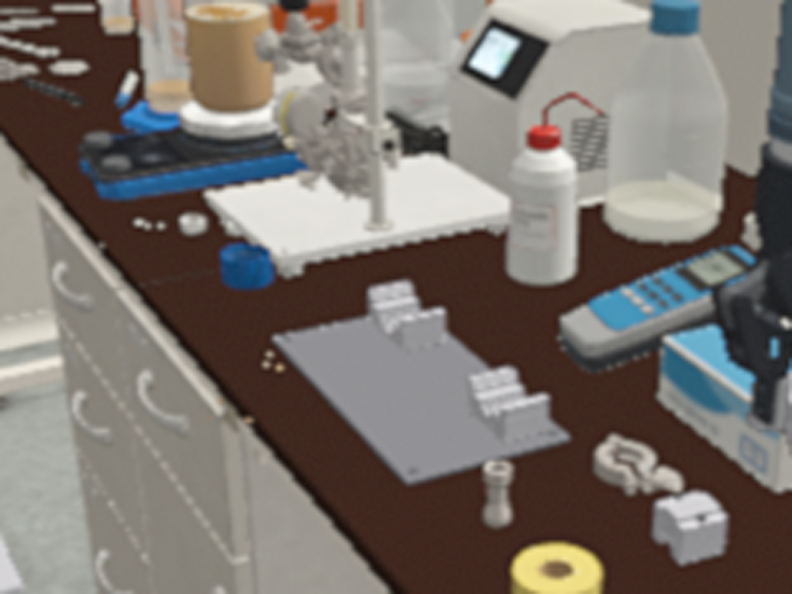

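The way is clear: the rig stands left of y = 0.2, and the left (far) support is the wider one. I stop just short of it to look straight down on it.

>>> {"api": "servo_tool", "payload": {
  "translation": [
    [60,0,0],
    [400,-31,13],
    [400,-31,13],
    [400,-31,13],
    [400,-31,13],
    [400,-31,13],
    [400,-31,13],
    [400,-31,13],
    [400,-31,13],
    [400,-31,13]
  ],
  "twist": [0,0,0,0,0,0,0,0,0,0],
  "jaw": [-0.5,-0.5,-0.5,-0.5,-0.5,-0.5,-0.5,-0.5,-0.5,-0.5]
}}

```text
time: 9.75
tool_pos: [0.5425, -0.0325, 0.0962]
tool_rot: [-180.0, 0.0, 89.8]
wrist_force: [-0.9, -0.0, -1.5]
grip_width: 0.0351
gripper_force: 50.5
```

```bash
python3 b.py w3 wide_base_seat narrow_base_seat wide_cap_center
```

```text
9.75 [ 0.54247389 -0.03245777  0.09616583] [-1.79957407e+02  4.97735988e-02  8.98144853e+01] [ 21.02959758  19.72373702 -25.44574939 110.37222718  10.63219747
  52.21624491  -9.85127762] [0.54282923 0.04546255 0.26790656]
wide_base_seat 0.94 [302.  42. 361. 146.] [0.549 0.058 0.03 ]
narrow_base_seat 0.59 [302. 316. 346. 328.] [ 0.543 -0.164  0.03 ]
wide_cap_center 0.93 [285. 202. 366. 322.] [ 0.544 -0.091  0.034]
```

View pics/w3.png

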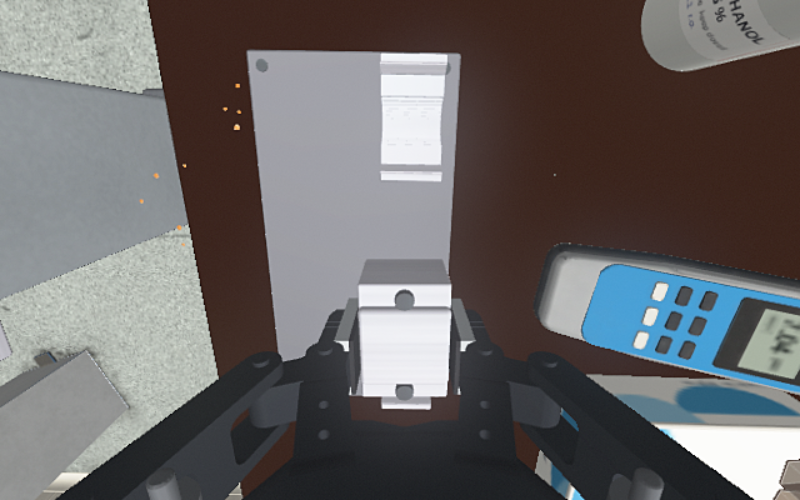

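The wide base is at columns 381–445, rows 53–181, and the held cap is at (404,345) between the pads. I read off the row and column edges.

```bash
python3 - <<'E'
from h import *
im=cv2.imread("pics/w3.png",0).astype(float)
C=cam("wrist",dict(tool_pos=[0.54247389,-0.03245777,0.09616583],tool_rot=[-179.957,.05,89.814]))
prof=im[40:200,390:435].mean(1)
for r in range(45,190,1):
    g=prof[r-40+1]-prof[r-40-1]
    if abs(g)>12: print(r,round(g),[round(px2w(C,412/1.25,(r)/1.25,z)[1],4) for z in (.006,.026,.03,.037)])
for r in (60,120,178):
    row=im[r-2:r+3].mean(0); g=row[2:]-row[:-2]
    for c in list(np.argsort(-abs(g[360:470]))[:4]+361): print(r,c,round(g[c-1]),[round(px2w(C,c/1.25,r/1.25,z)[0],4) for z in (.026,.037)])
pl=[(249,51),(461,54)]
for p in pl: print("plate",px2w(C,p[0]/1.25,p[1]/1.25,.006))
# held cap: underside at TCPz+.020 -> top = +.054, screws
t=.0962+.0205+.034
A=px2w(C,404/1.25,300/1.25,t);B=px2w(C,404/1.25,392/1.25,t);print("screws",A,B)
for p in [(362,284),(449,284),(359,397),(449,397)]: print(px2w(C,p[0]/1.25,p[1]/1.25,t))
E
```

```text
51 42 [np.float64(0.1009), np.float64(0.0967), np.float64(0.0958), np.float64(0.0944)]
52 120 [np.float64(0.1003), np.float64(0.0961), np.float64(0.0953), np.float64(0.0938)]
53 155 [np.float64(0.0997), np.float64(0.0956), np.float64(0.0947), np.float64(0.0933)]
54 80 [np.float64(0.0991), np.float64(0.095), np.float64(0.0942), np.float64(0.0928)]
60 -16 [np.float64(0.0955), np.float64(0.0917), np.float64(0.0909), np.float64(0.0896)]
61 -21 [np.float64(0.0949), np.float64(0.0911), np.float64(0.0904), np.float64(0.089)]
64 -28 [np.float64(0.0931), np.float64(0.0894), np.float64(0.0887), np.float64(0.0874)]
65 -22 [np.float64(0.0924), np.float64(0.0889), np.float64(0.0881), np.float64(0.0869)]
72 -12 [np.float64(0.0881), np.float64(0.0849), np.float64(0.0842), np.float64(0.0831)]
74 60 [np.float64(0.0869), np.float64(0.0837), np.float64(0.0831), np.float64(0.082)]
75 64 [np.float64(0.0863), np.float64(0.0832), np.float64(0.0825), np.float64(0.0814)]
94 -13 [np.float64(0.0743), np.float64(0.0721), np.float64(0.0717), np.float64(0.0709)]
95 -31 [np.float64(0.0737), np.float64(0.0715), np.
[... 1506 characters left out ...]
np.float64(0.5756)]
120 382 73 [np.float64(0.5284), np.float64(0.5291)]
120 456 -69 [np.float64(0.5765), np.float64(0.575)]
120 440 -65 [np.float64(0.5661), np.float64(0.565)]
178 453 -99 [np.float64(0.5759), np.float64(0.5744)]
178 441 -74 [np.float64(0.5678), np.float64(0.5666)]
178 381 71 [np.float64(0.5269), np.float64(0.5276)]
178 454 -68 [np.float64(0.5766), np.float64(0.5751)]
plate [0.4390391 0.1016346 0.006    ]
plate [0.58098312 0.09905606 0.006     ]
screws [ 0.54256036 -0.01148801  0.1507    ] [ 0.54242462 -0.05241378  0.1507    ]
[ 0.52736021 -0.00506489  0.1507    ]
[ 0.55888864 -0.00516116  0.1507    ]
[ 0.52413433 -0.05483948  0.1507    ]
[ 0.56069595 -0.05494382  0.1507    ]
```

The wide seat measures (0.5475, 0.056), with inner gap about 54 mm and tops about 62 mm, which matches the 55 and 63 mm given. I'll move over it and lower to just above the shoulders, then seat.

>>> {"api": "servo_tool", "payload": {
  "translation": [
    [45,5,0],
    [87,5,20],
    [87,5,50],
    [87,5,60],
    [87,5,67],
    [87,5,72],
    [87,5,76],
    [87,5,80],
    [87,5,84],
    [87,5,87],
    [87,5,89],
    [87,5,89]
  ],
  "twist": [0.01,0.01,0.01,0.01,0.01,0.01,0.01,0.01,0.01,0.01,0.01,0.01],
  "jaw": [-0.5,-0.5,-0.5,-0.5,-0.5,-0.5,-0.5,-0.5,-0.5,-0.5,-0.5,-0.5]
}}

```text
time: 11.45
tool_pos: [0.5475, 0.0571, 0.0074]
tool_rot: [-180.0, -0.0, 89.4]
wrist_force: [-0.3, -0.9, -1.7]
grip_width: 0.0351
gripper_force: 50.5
```

>>> {"api": "servo_tool", "payload": {
  "translation": [
    [0,0,1.5],
    [0,0,3],
    [0,0,3]
  ],
  "twist": [0,0,0],
  "jaw": [-0.5,-0.5,-0.5]
}}

```text
time: 11.82
tool_pos: [0.5479, 0.0571, 0.0061]
tool_rot: [-180.0, 0.0, 89.4]
wrist_force: [-2.3, -1.0, 7.4]
grip_width: 0.0346
gripper_force: 51.7
```

It is seated, with contact force at the expected height. I release and go to the narrow cap.

>>> {"api": "servo_tool", "payload": {
  "translation": [
    [0,0,0],
    [0,0,0],
    [0,0,0],
    [0,0,-30],
    [0,0,-90],
    [-401,28,-100],
    [-401,28,-100],
    [-401,28,-100],
    [-401,28,-100],
    [-401,28,-100],
    [-401,28,-100],
    [-401,28,-100]
  ],
  "twist": [0,0,0,0,0,0.056,0.056,0.056,0.056,0.056,0.056,0.056],
  "jaw": [0.5,0.5,0.5,0.5,0.5,0.5,0.5,0.5,0.5,0.5,0.5,0.5]
}}

```text
time: 13.32
tool_pos: [0.5697, -0.351, 0.1042]
tool_rot: [-180.0, 0.2, 85.8]
wrist_force: [0.4, 1.2, 0.3]
grip_width: 0.0638
gripper_force: 0.0
```

```bash
python3 b.py w4 narrow_cap_center
```

```text
13.325 [ 0.56972037 -0.35100765  0.10424566] [-1.79966105e+02  1.78856667e-01  8.58131049e+01] [ 41.08581709  30.45511936 -17.38064543  92.45915121  10.42426634
  58.63221347  16.33402546] [ 0.57542153 -0.27291027  0.27581663]
narrow_cap_center 0.65 [332. 310. 366. 339.] [ 0.587 -0.491  0.034]
```

View pics/w4.png

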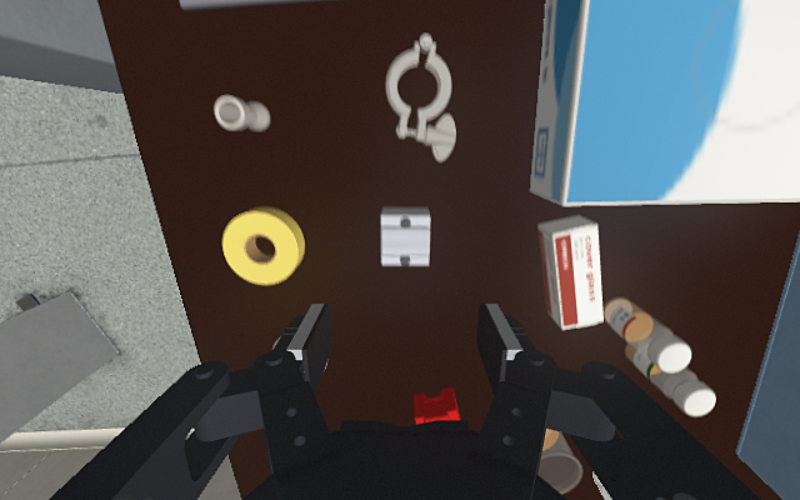

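The narrow cap is square to the jaws, with screws at (406,222) and (404,261). The clamp ring is at (419,87), its hinge at (426,42), and the sleeve top at (230,112).

```bash
cat > m.py <<'E'
from h import *
C=cam("wrist",dict(tool_pos=[0.56972,-0.35101,0.104246],tool_rot=[-179.966,.179,85.813]))
g=lambda u,v,z:np.round(px2w(C,u/1.25,v/1.25,z),4)
print("scr",g(406,222,.034),g(404,261,.034))
for p in [(381,228),(430,228),(381,266),(430,266)]: print(g(*p,.034))
print("sleeve top",g(230,112,.045),"foot",g(262,118,.0)); print("clamp",g(419,87,.0085),g(426,42,.0085),"ring",g(386,87,.017),g(452,87,.017),"tape",g(263,246,.019))
print(read_state()["tool_pos"])
E
python3 m.py
```

```text
scr [ 0.5725 -0.3303  0.034 ] [ 0.569  -0.3594  0.034 ]
[ 0.5545 -0.3333  0.034 ]
[ 0.5892 -0.3359  0.034 ]
[ 0.5518 -0.362   0.034 ]
[ 0.5878 -0.3647  0.034 ]
sleeve top [ 0.4691 -0.2501  0.045 ] foot [ 0.4713 -0.2517  0.    ]
clamp [ 0.5882 -0.2404  0.0085] [ 0.5946 -0.2127  0.0085] ring [ 0.5655 -0.2398  0.017 ] [ 0.6101 -0.243   0.017 ] tape [ 0.4613 -0.3446  0.019 ]
[ 0.56970308 -0.35078685  0.10408364]
```

>>> {"api": "servo_tool", "payload": {
  "translation": [
    [0,0,40],
    [0,0,40],
    [0,0,40]
  ],
  "twist": [0,0,0],
  "jaw": [0.5,0.5,0.5]
}}

```text
time: 13.8
tool_pos: [0.5723, -0.3425, 0.0651]
tool_rot: [180.0, -0.0, 86.3]
wrist_force: [0.5, -0.6, 1.2]
grip_width: 0.064
gripper_force: 0.0
```

>>> {"api": "servo_tool", "payload": {
  "translation": [
    [-2,-1,40],
    [-2,-1,60],
    [-2,-1,72],
    [-2,-1,80],
    [-2,-1,85],
    [-2,-1,85],
    [-2,-1,85],
    [-2,-1,85],
    [-2,-1,85],
    [-2,-1,85],
    [-2,-1,85]
  ],
  "twist": [0,0,0,0,0,0,0,0,0,0,0],
  "jaw": [0.5,0.5,0.5,0.5,0.5,0.5,-0.5,-0.5,-0.5,-0.5,-0.5]
}}

```text
time: 15.18
tool_pos: [0.5713, -0.3466, -0.0196]
tool_rot: [179.9, 0.0, 86.2]
wrist_force: [0.4, 0.3, 4.6]
grip_width: 0.0352
gripper_force: 51.5
```

>>> {"api": "servo_tool", "payload": {
  "translation": [
    [0,0,-60],
    [0,0,-115],
    [123,-36,-117],
    [123,-36,-117],
    [123,-36,-117],
    [123,-36,-117],
    [123,-36,-117],
    [123,-36,-117],
    [123,-36,-117]
  ],
  "twist": [0,0,-0.056,-0.056,-0.056,-0.056,-0.056,-0.056,-0.056],
  "jaw": [-0.5,-0.5,-0.5,-0.5,-0.5,-0.5,-0.5,-0.5,-0.5]
}}

```text
time: 16.3
tool_pos: [0.5427, -0.2222, 0.0964]
tool_rot: [-180.0, 0.0, 89.3]
wrist_force: [0.1, -0.7, -1.2]
grip_width: 0.0354
gripper_force: 51.0
```

```bash
python3 b.py w5 narrow_base_seat wide_cap_center clamp_ring
```

```text
16.3 [ 0.54269467 -0.22215679  0.09641407] [-1.79998183e+02  1.21057799e-03  8.93219905e+01] [ 35.67421151  23.34706492 -21.03982355 104.680436    10.15581842
  53.81042197   9.50676035] [ 0.54358528 -0.14438687  0.26821991]
narrow_base_seat 0.91 [297.  54. 348. 136.] [ 0.543 -0.133  0.03 ]
```

View pics/w5.png

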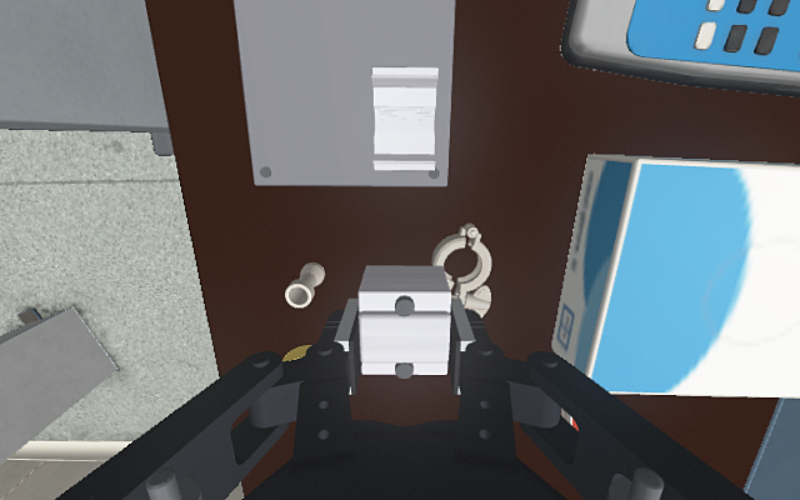

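The narrow base is at columns 373–438, rows 68–171, and the held cap's screws are at (404,306) and (404,370). The plate's near corners are at (254,186) and (447,186).

```bash
python3 - <<'E'
from h import *
im=cv2.imread("pics/w5.png",0).astype(float)
C=cam("wrist",dict(tool_pos=[0.54269467,-0.22215679,0.09641407],tool_rot=[-179.998,.001,89.322]))
f=lambda u,v,z:np.round(px2w(C,u/1.25,v/1.25,z),4)
prof=im[:,385:428].mean(1); g=prof[2:]-prof[:-2]
for r in range(60,190):
    if abs(g[r-1])>15: print(r,round(g[r-1]),[f(406,r,z)[1] for z in (.006,.030,.037)])
for r in (70,120,168):
    row=im[r-2:r+3].mean(0); h=row[2:]-row[:-2]
    for c in np.argsort(-abs(h[355:450]))[:3]+356: print(r,c,round(h[c-1]),f(c,r,.026)[0],f(c,r,.037)[0])
print(f(254,186,.006),f(447,186,.006))
t=.0964+.0200+.034
print("scr",f(404,306,t),f(404,370,t)); 
for p in [(360,291),(449,291),(359,375),(449,375)]: print(f(*p,t))
print("sleeve",f(299,295,.045),"ring",f(436,264,.0085),f(491,264,.0085),f(464,236,.0085),f(464,292,.0085))
E
```

```text
66 41 [np.float64(-0.0977), np.float64(-0.102), np.float64(-0.1033)]
67 88 [np.float64(-0.0984), np.float64(-0.1026), np.float64(-0.1038)]
68 53 [np.float64(-0.099), np.float64(-0.1031), np.float64(-0.1043)]
74 -21 [np.float64(-0.1027), np.float64(-0.1065), np.float64(-0.1076)]
77 -26 [np.float64(-0.1045), np.float64(-0.1082), np.float64(-0.1093)]
78 -28 [np.float64(-0.1052), np.float64(-0.1088), np.float64(-0.1098)]
86 29 [np.float64(-0.1102), np.float64(-0.1133), np.float64(-0.1142)]
87 49 [np.float64(-0.1108), np.float64(-0.1139), np.float64(-0.1148)]
88 37 [np.float64(-0.1115), np.float64(-0.1145), np.float64(-0.1153)]
153 -60 [np.float64(-0.1547), np.float64(-0.1538), np.float64(-0.1535)]
154 -74 [np.float64(-0.1554), np.float64(-0.1544), np.float64(-0.1541)]
155 -28 [np.float64(-0.1561), np.float64(-0.155), np.float64(-0.1547)]
159 16 [np.float64(-0.1589), np.float64(-0.1576), np.float64(-0.1572)]
160 60 [np.float64(-0.1596), np.float64(-0.1582), np.float64(-0.1578)]
161 52 [np.float64(-0.1603), np.float64(-0.1589), np.float64(-0.1585)]
164 19 [np.float64(-0.1625), np.float64(-
[... 343 characters left out ...]
84), np.float64(-0.1753), np.float64(-0.1744)]
187 -46 [np.float64(-0.1792), np.float64(-0.176), np.float64(-0.1751)]
70 372 101 0.524 0.5249
70 438 -84 0.5654 0.5644
70 373 52 0.5247 0.5255
120 450 -79 0.5737 0.5723
120 374 75 0.5242 0.5251
120 434 -74 0.5632 0.5624
168 434 -101 0.5636 0.5627
168 448 -96 0.5731 0.5718
168 435 -84 0.5643 0.5634
[ 0.4315 -0.177   0.006 ] [ 0.5751 -0.1788  0.006 ]
scr [ 0.5429 -0.204   0.1504] [ 0.5425 -0.232   0.1504]
[ 0.5268 -0.1977  0.1504]
[ 0.5594 -0.1981  0.1504]
[ 0.5246 -0.2342  0.1504]
[ 0.5605 -0.2346  0.1504]
sleeve [ 0.4691 -0.2479  0.045 ] ring [ 0.5677 -0.2394  0.0085] [ 0.6111 -0.2399  0.0085] [ 0.5888 -0.2168  0.0085] [ 0.5907 -0.2638  0.0085]
```

>>> {"api": "servo_tool", "payload": {
  "translation": [
    [45,1.5,0],
    [85.5,1.5,20],
    [85.5,1.5,45],
    [85.5,1.5,55],
    [85.5,1.5,65],
    [85.5,1.5,71],
    [85.5,1.5,76],
    [85.5,1.5,80],
    [85.5,1.5,84],
    [85.5,1.5,88],
    [85.5,1.5,91],
    [85.5,1.5,92.5]
  ],
  "twist": [0,0,0,0,0,0,0,0,0,0,0,0],
  "jaw": [-0.5,-0.5,-0.5,-0.5,-0.5,-0.5,-0.5,-0.5,-0.5,-0.5,-0.5,-0.5]
}}

```text
time: 18.0
tool_pos: [0.545, -0.1356, 0.0063]
tool_rot: [-179.9, 0.1, 89.4]
wrist_force: [-7.4, 1.8, 20.1]
grip_width: 0.0352
gripper_force: 53.8
```

>>> {"api": "servo_tool", "payload": {
  "translation": [
    [0,0,-0.5],
    [0,0,-0.5],
    [0,0,-0.5],
    [0,0,-40],
    [0,0,-100],
    [-318,-74,-100],
    [-318,-74,-100],
    [-318,-74,-100],
    [-318,-74,-100],
    [-318,-74,-100],
    [-318,-74,-74],
    [-318,-74,-74]
  ],
  "twist": [0,0,0,0,0,0,0,0,0,0,0,0],
  "jaw": [0.5,0.5,0.5,0.5,0.5,0.6,0.6,0.6,0.6,0.6,0.6,0.6]
}}

```text
time: 19.5
tool_pos: [0.4643, -0.4533, 0.0751]
tool_rot: [-179.7, -0.2, 89.2]
wrist_force: [0.2, 0.0, -0.0]
grip_width: 0.0684
gripper_force: 0.0
```

>>> {"api": "servo_tool", "payload": {
  "translation": [
    [0,0,0],
    [0,0,0]
  ],
  "twist": [0,0],
  "jaw": [0.6,0.6]
}}

```text
time: 19.75
tool_pos: [0.4701, -0.4508, 0.0792]
tool_rot: [179.9, -0.0, 89.6]
wrist_force: [-0.6, 1.0, -0.1]
grip_width: 0.0685
gripper_force: 0.0
```

```bash
python3 b.py w6 disc_center tape_center
```

```text
19.75 [ 0.47009639 -0.45079926  0.07922949] [ 1.79887294e+02 -3.92025702e-04  8.96409419e+01] [ 52.27898233  30.1443738  -15.66333436  96.11571847   9.44662052
  54.95215597  32.8441535 ] [ 0.47021574 -0.37302778  0.2510377 ]
disc_center 0.96 [292. 176. 345. 227.] [ 0.466 -0.453  0.006]
tape_center 0.9 [266.  29. 346. 110.] [ 0.457 -0.342  0.01 ]
```

View pics/w6.png

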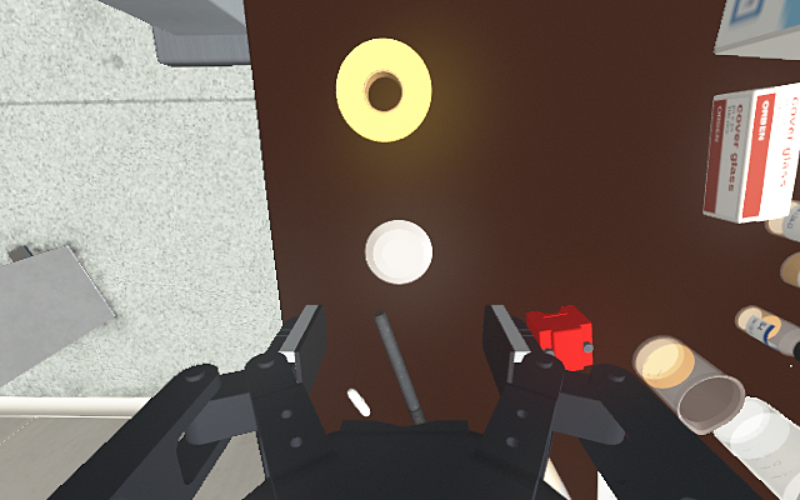

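The disc is at (399,252), i.e. (0.466, -0.453), and the pen is clear of both fingers. I descend carefully, feeling for the table.

>>> {"api": "servo_tool", "payload": {
  "translation": [
    [-2,-4,40],
    [-2,-4,75],
    [-2,-4,95],
    [-2,-4,102],
    [-2,-4,104],
    [-2,-4,106],
    [-2,-4,108],
    [-2,-4,108]
  ],
  "twist": [0,0,0,0,0,0,0,0],
  "jaw": [0.6,0.6,0.6,0.6,0.6,0.6,0.6,0.6]
}}

```text
time: 20.9
tool_pos: [0.4641, -0.455, -0.0295]
tool_rot: [180.0, 0.0, 89.4]
wrist_force: [-0.3, 0.1, 0.0]
grip_width: 0.0686
gripper_force: 0.0
```

```bash
python3 - <<'E'
from h import *
st=read_state(); C=cam("side"); im=snapshot("side"); T=np.array(st["tool_pos"])
c=w2px(C,T).astype(int); x0,y0=c[0]-80,c[1]-70; print(x0,y0,T)
for s in (-.02,-.03,-.04): print(s,[((w2px(C,T+np.array([sx*.034,0,-s]))-[x0,y0])*5).round().tolist() for sx in (-1,1)])
cv2.imwrite("pics/s3.png",cv2.resize(im[y0:y0+110,x0:x0+160],None,fx=5,fy=5,interpolation=cv2.INTER_CUBIC)[:,:,::-1])
E
```

```text
287 226 [ 0.46407535 -0.455004   -0.0294986 ]
-0.02 [[337.0, 341.0], [471.0, 288.0]]
-0.03 [[339.0, 322.0], [473.0, 269.0]]
-0.04 [[340.0, 303.0], [475.0, 250.0]]
```

View pics/s3.png

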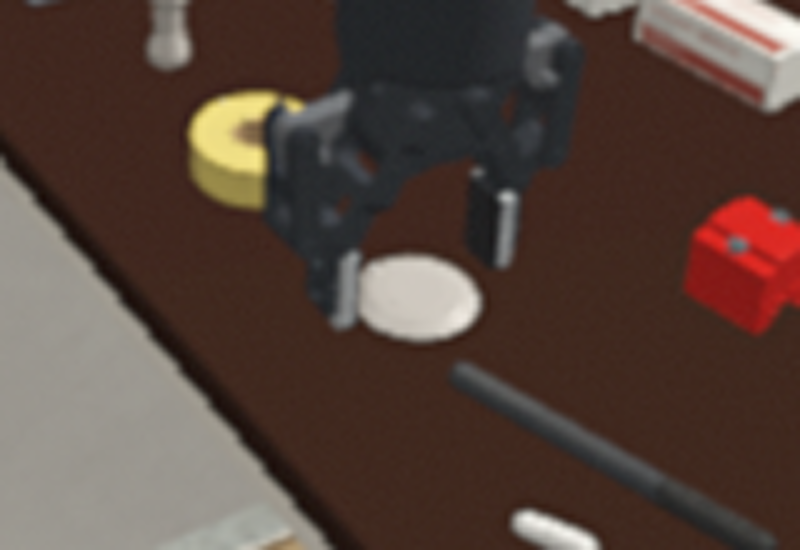

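The pads straddle the disc right at table level, with tips at about (345,328) and (500,265). I close.

>>> {"api": "servo_tool", "payload": {
  "translation": [
    [0,0,0],
    [0,0,0],
    [0,0,0],
    [0,0,0]
  ],
  "twist": [0,0,0,0],
  "jaw": [0,0,-0.2,-0.2],
  "squeeze": 50
}}

```text
time: 21.45
tool_pos: [0.4644, -0.4552, -0.029]
tool_rot: [180.0, 0.0, 89.4]
wrist_force: [-0.8, 1.2, 5.5]
grip_width: 0.0469
gripper_force: 50.7
```

>>> {"api": "servo_tool", "payload": {
  "translation": [
    [0,0,-50],
    [0,0,-110],
    [415,77,-110],
    [415,77,-110],
    [415,77,-110],
    [415,77,-110],
    [415,77,-110],
    [415,77,-110],
    [415,77,-110],
    [415,77,-110],
    [415,77,-110],
    [415,77,-110]
  ],
  "twist": [0,0,0,0,0,0,0,0,0,0,0,0],
  "jaw": [-0.2,-0.2,-0.2,-0.2,-0.2,-0.2,-0.2,-0.2,-0.2,-0.2,-0.2,-0.2]
}}

```text
time: 22.95
tool_pos: [0.5444, -0.0431, 0.0796]
tool_rot: [-179.9, 0.1, 89.2]
wrist_force: [0.0, -0.5, -1.0]
grip_width: 0.0465
gripper_force: 51.4
```

```bash
python3 b.py w7 disc_center wide_cap_center narrow_cap_center
```

```text
22.95 [ 0.54440388 -0.04306823  0.07960136] [-1.79944439e+02  6.14057190e-02  8.92238783e+01] [ 21.45736594  21.29396093 -24.80430168 110.60646823  11.45822894
  50.53554388  -9.96580181] [0.5455886  0.0348786  0.25132657]
disc_center 0.97 [280. 210. 367. 292.] [ 0.544 -0.096  0.006]
wide_cap_center 0.86 [297.  29. 359. 117.] [0.549 0.06  0.034]
narrow_cap_center 0.86 [304. 290. 351. 338.] [ 0.547 -0.147  0.034]
```

View pics/w7.png

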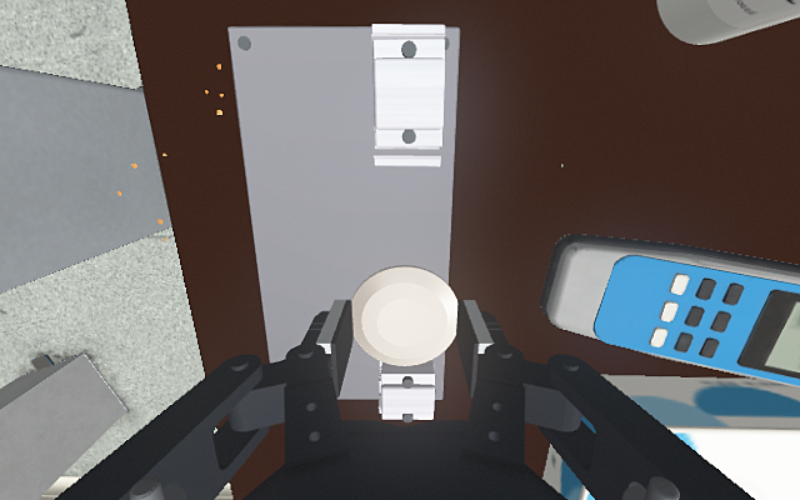

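Both caps are seated, wide at (409,93) and narrow at (407,395), and the disc is held level at (405,316).

```bash
python3 - <<'E'
from h import *
C=cam("wrist",dict(tool_pos=[.5444,-.04307,.0796],tool_rot=[-179.944,.061,89.224]))
for z in (.109,.114): print(px2w(C,405/1.25,316/1.25,z),px2w(C,352/1.25,316/1.25,z)[0],px2w(C,459/1.25,316/1.25,z)[0])
for a,b in (((409,48),(409,136)),((407,382),(407,418))): print((px2w(C,a[0]/1.25,a[1]/1.25,.06)+px2w(C,b[0]/1.25,b[1]/1.25,.06))/2)
E
```

```text
[ 0.54485862 -0.0423041   0.109     ] 0.5208025007735686 0.569364185631269
[ 0.54488421 -0.03959272  0.114     ] 0.5216732072045132 0.5685288793333447
[0.54821806 0.05616183 0.06      ]
[ 0.54513899 -0.13170892  0.06      ]
```

>>> {"api": "servo_tool", "payload": {
  "translation": [
    [1,0,30],
    [1,0,60],
    [1,0,80],
    [1,0,92],
    [1,0,97],
    [1,0,100],
    [1,0,102],
    [1,0,103],
    [1,0,104],
    [1,0,104]
  ],
  "twist": [0,0,0,0,0,0,0,0,0,0],
  "jaw": [-0.2,-0.2,-0.2,-0.2,-0.2,-0.2,-0.2,-0.2,-0.2,-0.2]
}}

```text
time: 24.4
tool_pos: [0.5455, -0.0396, -0.023]
tool_rot: [180.0, 0.0, 89.4]
wrist_force: [-1.0, -0.2, 4.3]
grip_width: 0.0468
gripper_force: 52.2
```

The disc is down. I release and go to the sleeve.

>>> {"api": "servo_tool", "payload": {
  "translation": [
    [0,0,0],
    [0,0,0],
    [0,0,0],
    [0,0,-40],
    [0,0,-100],
    [-211,-74,-120],
    [-211,-74,-120],
    [-211,-74,-120],
    [-211,-74,-120],
    [-211,-74,-120],
    [-211,-74,-120],
    [-211,-74,-120]
  ],
  "twist": [0,0,0,0,0,0,0,0,0,0,0,0],
  "jaw": [0.5,0.5,0.5,0.5,0.5,0.5,0.3,0.3,0.3,0.3,0.3,0.3]
}}

```text
time: 25.9
tool_pos: [0.4697, -0.2475, 0.0959]
tool_rot: [180.0, -0.1, 89.6]
wrist_force: [0.6, -0.1, 0.4]
grip_width: 0.0553
gripper_force: 0.0
```

```bash
python3 b.py w8 sleeve_center clamp_ring tape_center; cat > blob.py <<'E'
from h import *
import sys
im=cv2.imread("pics/%s.png"%sys.argv[1]); u0,v0,u1,v1=map(float,sys.argv[2:6])
c=im[int(v0*1.25)-12:int(v1*1.25)+12,int(u0*1.25)-12:int(u1*1.25)+12]
print(c.shape)
g=cv2.cvtColor(cv2.resize(c,None,fx=.5,fy=.5,interpolation=cv2.INTER_AREA),cv2.COLOR_BGR2GRAY)
for r in g: print(''.join(' .:-=+*#%@'[min(9,int(x)//26)] for x in r))
E
```

```text
25.9 [ 0.46969643 -0.24747872  0.09586291] [ 1.79999054e+02 -6.62051089e-02  8.96355490e+01] [ 41.44299706  17.8216168  -20.6082325  112.2625717    7.85666964
  51.27778292  16.44543182] [ 0.47015813 -0.16990749  0.26775907]
sleeve_center 0.79 [309. 185. 333. 220.] [ 0.468 -0.25   0.022]
sleeve_center 0.64 [394.  22. 465.  87.] [ 0.555 -0.128  0.022]
clamp_ring 0.95 [419. 154. 474. 235.] [ 0.589 -0.248  0.009]
clamp_ring 0.58 [396.  23. 463.  89.] [ 0.559 -0.126  0.009]
tape_center 0.91 [286. 254. 342. 312.] [ 0.459 -0.345  0.01 ]
```

>>> {"api": "servo_tool", "payload": {
  "translation": [
    [-1.5,-1,40],
    [-1.5,-1,75],
    [-1.5,-1,95],
    [-1.5,-1,107],
    [-1.5,-1,114],
    [-1.5,-1,114],
    [-1.5,-1,114],
    [-1.5,-1,114],
    [-1.5,-1,114],
    [-1.5,-1,114],
    [-1.5,-1,114]
  ],
  "twist": [0,0,0,0,0,0,0,0,0,0,0],
  "jaw": [0.3,0.3,0.3,0.3,0.3,0.3,-0.8,-0.8,-0.8,-0.8,-0.8],
  "squeeze": 40
}}

```text
time: 27.48
tool_pos: [0.4686, -0.2517, -0.0171]
tool_rot: [179.9, 0.0, 89.4]
wrist_force: [-0.6, 0.3, 5.4]
grip_width: 0.0178
gripper_force: 39.3
```

>>> {"api": "servo_tool", "payload": {
  "translation": [
    [0,0,-60],
    [0,0,-117],
    [127,75,-117],
    [127,75,-117],
    [127,75,-117],
    [127,75,-117],
    [127,75,-117]
  ],
  "twist": [0,0,0,0,0,0,0],
  "jaw": [-0.8,-0.8,-0.8,-0.8,-0.8,-0.8,-0.8]
}}

```text
time: 28.35
tool_pos: [0.5427, -0.127, 0.0983]
tool_rot: [-179.9, 0.1, 89.3]
wrist_force: [-1.0, 0.2, -0.4]
grip_width: 0.0181
gripper_force: 39.2
```

```bash
python3 b.py w9 disc_center sleeve_center wide_cap_center
```

```text
28.35 [ 0.54270364 -0.12704542  0.09831962] [-1.79878227e+02  6.08905774e-02  8.93089802e+01] [ 29.47817989  20.81043856 -24.14740686 108.40524122  10.56998069
  53.05550143  -0.36610803] [ 0.54397213 -0.04910068  0.27004551]
disc_center 0.98 [297.  66. 355. 127.] [ 0.546 -0.037  0.006]
```

>>> {"api": "servo_tool", "payload": {
  "translation": [
    [45,2,0],
    [88,2,0],
    [88,2,40],
    [88,2,70],
    [88,2,85],
    [88,2,93],
    [88,2,97],
    [88,2,100],
    [88,2,102],
    [88,2,103],
    [88,2,104],
    [88,2,104]
  ],
  "twist": [0,0,0,0,0,0,0,0,0,0,0,0],
  "jaw": [-0.8,-0.8,-0.8,-0.8,-0.8,-0.8,-0.8,-0.8,-0.8,-0.8,-0.8,-0.8]
}}

```text
time: 30.05
tool_pos: [0.547, -0.0371, -0.0049]
tool_rot: [180.0, 0.0, 89.4]
wrist_force: [0.4, -0.3, -0.5]
grip_width: 0.0179
gripper_force: 39.2
```

Go a bit further until contact.

>>> {"api": "servo_tool", "payload": {
  "translation": [
    [0,0,0.7],
    [0,0,1.4],
    [0,0,1.4]
  ],
  "twist": [0,0,0],
  "jaw": [-0.8,-0.8,-0.8]
}}

```text
time: 30.42
tool_pos: [0.5471, -0.0371, -0.0051]
tool_rot: [-180.0, 0.0, 89.4]
wrist_force: [-3.5, 0.2, 8.2]
grip_width: 0.0177
gripper_force: 40.0
```

The sleeve is standing. I release, rise straight up and go over the clamp.

>>> {"api": "servo_tool", "payload": {
  "translation": [
    [0,0,-0.5],
    [0,0,-0.5],
    [0,0,-0.5],
    [0,0,-25],
    [0,0,-80],
    [0,0,-120],
    [-197,45,-120],
    [-197,45,-120],
    [-197,45,-120],
    [-197,45,-120],
    [-197,45,-90],
    [-197,45,-90]
  ],
  "twist": [0,0,0,0,0,0,0.2,0.2,0.2,0.2,0.2,0.2],
  "jaw": [-0.2,-0.2,-0.2,-0.2,-0.2,-0.2,0.35,0.35,0.35,0.35,0.35,0.35]
}}

```text
time: 31.92
tool_pos: [0.5872, -0.2327, 0.0806]
tool_rot: [-179.6, -0.1, 78.0]
wrist_force: [0.1, 0.7, 0.3]
grip_width: 0.0579
gripper_force: 0.0
```

>>> {"api": "servo_tool", "payload": {
  "translation": [
    [0,0,0],
    [0,0,0]
  ],
  "twist": [0,0],
  "jaw": [0.35,0.35]
}}

```text
time: 32.17
tool_pos: [0.5912, -0.2338, 0.085]
tool_rot: [179.9, 0.0, 78.1]
wrist_force: [-0.4, 0.2, -0.4]
grip_width: 0.0578
gripper_force: 0.0
```

```bash
python3 b.py w10 clamp_ring > o.txt; cat o.txt; python3 blob.py w10 $(grep -m1 clamp_ring o.txt | sed 's/.*\[ *\([0-9]*\)\. *\([0-9]*\)\. *\([0-9]*\)\. *\([0-9]*\)\.\].*/\1 \2 \3 \4/')
```

```text
32.175 [ 0.59117799 -0.23382151  0.08502681] [1.79877552e+02 5.93366745e-04 7.80501381e+01] [ 33.02014217  28.68578915 -19.32407482  98.14533641  11.17949917
  54.93976022  -2.48637005] [ 0.60663571 -0.15762947  0.25683333]
clamp_ring 0.59 [296. 169. 357. 248.] [ 0.592 -0.244  0.009]
(123, 100, 3)
..................................................
..................................................
..................................................
..................................................
..................................................
..................................................
....................:::...........................
...................:---=..........................
...................-=+++-.........................
.................--=*##*=.........................
................:+*+*+*#*::.......................
................:*#**###**=.......................
................:*#**###*#*.......................
...............:-+**+**++#*:......................
.............:----=+.:::+#*--:....................
............:--=++*=...:+#*==-:.....
[... 1660 characters left out ...]
.=*##*-:::=*##**############*:.......
..............:*##-....-##***#***********+........
..............:+**-....-**+-+*++********#=........
...............:::......:::.:::-**######*:........
...............................:*#######=.........
................................=######*:.........
................................:+#*###=..........
.................................-*###=...........
..................................:==-............
..................................................
..................................................
..................................................
..................................................
..................................................
```

```bash
python3 - <<'E'
from h import *
st=dict(tool_pos=[.59117799,-.23382151,.08502681],tool_rot=[179.8776,0,78.05]); C=cam("wrist",st)
R=Ro.from_euler('xyz',st["tool_rot"],degrees=True).as_matrix()
for z in (.0085,.017):
    P=px2w(C,401/1.25,256/1.25,z); print(P,R.T@(P-st["tool_pos"]))
E
```

```text
[ 0.58759887 -0.23964895  0.0085    ] [-0.00644224 -0.00245842  0.07652173]
[ 0.58825045 -0.23684164  0.017     ] [-0.00356085 -0.00238407  0.06802187]
```

The ring centre lies 5 mm behind the jaws' line and 2 mm to the side, just where the grip wants it. I descend and close.

>>> {"api": "servo_tool", "payload": {
  "translation": [
    [0,-2,40],
    [0,-2,75],
    [0,-2,95],
    [0,-2,103],
    [0,-2,108],
    [0,-2,111],
    [0,-2,111],
    [0,-2,111],
    [0,-2,111],
    [0,-2,111],
    [0,-2,111]
  ],
  "twist": [0,0,0,0,0,0,0,0,0,0,0],
  "jaw": [0.35,0.35,0.35,0.35,0.35,0.35,0.35,-0.3,-0.3,-0.3,-0.3],
  "squeeze": 40
}}

```text
time: 33.65
tool_pos: [0.5893, -0.2345, -0.0263]
tool_rot: [179.9, 0.0, 78.0]
wrist_force: [0.6, -0.5, 5.5]
grip_width: 0.0432
gripper_force: 40.9
```

>>> {"api": "servo_tool", "payload": {
  "translation": [
    [0,0,-60],
    [0,0,-125],
    [171,-163,-125],
    [171,-163,-125],
    [171,-163,-125],
    [171,-163,-125],
    [171,-163,-125],
    [171,-163,-125],
    [171,-163,-125],
    [171,-163,-125]
  ],
  "twist": [0,0,-0.197,-0.197,-0.197,-0.197,-0.197,-0.197,-0.197,-0.197],
  "jaw": [-0.3,-0.3,-0.3,-0.3,-0.3,-0.3,-0.3,-0.3,-0.3,-0.3]
}}

```text
time: 34.9
tool_pos: [0.4648, -0.034, 0.0975]
tool_rot: [-180.0, -0.0, 89.1]
wrist_force: [-0.4, -0.8, -1.2]
grip_width: 0.0433
gripper_force: 41.6
```

```bash
python3 b.py w11 clamp_ring sleeve_center disc_center wide_cap_center narrow_cap_center
```

```text
34.9 [ 0.46476077 -0.03402292  0.0975144 ] [-1.79989584e+02 -1.31178930e-02  8.91199781e+01] [ 26.27457994  11.90782409 -29.25687314 120.25221761   7.59338888
  49.58227582  -8.27484182] [0.46594594 0.04369974 0.26933945]
clamp_ring 0.97 [280. 209. 378. 332.] [ 0.469 -0.118  0.009]
clamp_ring 0.62 [389.  40. 462. 140.] [0.555 0.06  0.009]
sleeve_center 0.73 [400. 185. 441. 223.] [ 0.555 -0.04   0.022]
disc_center 0.64 [378. 168. 428. 223.] [ 0.543 -0.037  0.006]
wide_cap_center 0.64 [402.  49. 471. 128.] [0.555 0.059 0.034]
narrow_cap_center 0.62 [410. 280. 432. 292.] [ 0.559 -0.121  0.034]
```

View pics/w11.png

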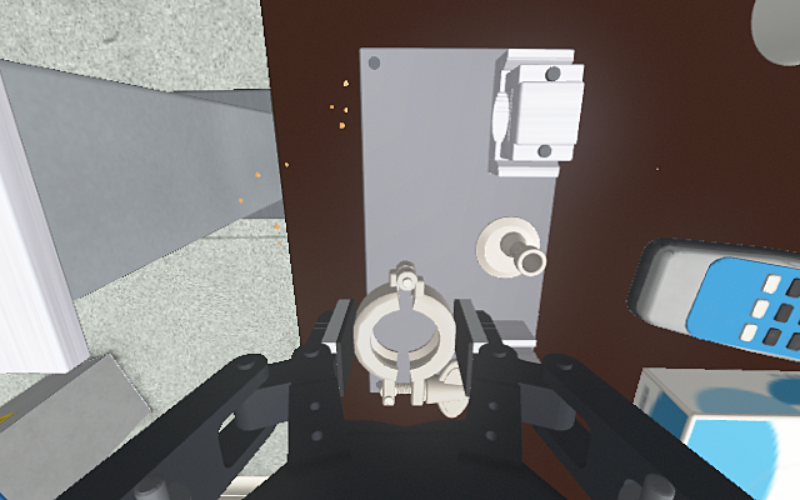

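The sleeve stands on the disc at (507,247), both caps are in place, and the clamp is held level at (405,330) in front of the disc. I lower it.

>>> {"api": "servo_tool", "payload": {
  "translation": [
    [0,0,40],
    [0,0,75],
    [0,0,95],
    [0,0,105],
    [0,0,110],
    [0,0,113],
    [0,0,115],
    [0,0,116.5],
    [0,0,118],
    [0,0,118]
  ],
  "twist": [0,0,0,0,0,0,0,0,0,0],
  "jaw": [-0.3,-0.3,-0.3,-0.3,-0.3,-0.3,-0.3,-0.3,-0.3,-0.3]
}}

```text
time: 36.45
tool_pos: [0.4646, -0.0329, -0.0201]
tool_rot: [180.0, 0.0, 89.3]
wrist_force: [0.4, 0.3, -0.8]
grip_width: 0.0432
gripper_force: 41.6
```

>>> {"api": "servo_tool", "payload": {
  "translation": [
    [0,0,0.8],
    [0,0,1.4],
    [0,0,1.4]
  ],
  "twist": [0,0,0],
  "jaw": [-0.3,-0.3,-0.3]
}}

```text
time: 36.83
tool_pos: [0.4647, -0.0329, -0.0205]
tool_rot: [-180.0, 0.1, 89.3]
wrist_force: [-3.7, -0.4, 10.1]
grip_width: 0.0433
gripper_force: 42.7
```

Contact. I release and rise straight up, then step back for a check.

>>> {"api": "servo_tool", "payload": {
  "translation": [
    [0,0,-0.5],
    [0,0,-0.5],
    [0,0,-0.5],
    [0,0,-20],
    [0,0,-60],
    [0,0,-120],
    [-80,0,-150],
    [-80,0,-150],
    [-80,0,-150],
    [-80,0,-150]
  ],
  "twist": [0,0,0,0,0,0,0,0,0,0],
  "jaw": [0.15,0.15,0.15,0.15,0.15,0.15,0.15,0.15,0.15,0.15]
}}

```text
time: 38.08
tool_pos: [0.4627, -0.1112, 0.1275]
tool_rot: [-179.9, -0.1, 89.3]
wrist_force: [-0.0, 0.2, 0.7]
grip_width: 0.0493
gripper_force: 0.0
```

```bash
python3 b.py w12 clamp_ring sleeve_center disc_center wide_cap_center narrow_cap_center tape_center; python3 - <<'E'
from h import *
# sleeve/disc/cap shapes as text
im=cv2.imread("pics/w12.png",0)
C=cam("wrist"); c=(w2px(C,[.505,-.04,.01])*1.25).astype(int); print(c)
g=cv2.resize(im[c[1]-110:c[1]+110,c[0]-110:c[0]+110],(88,44),interpolation=cv2.INTER_AREA)
for r in g: print(''.join(' .:-=+*#%@'[min(9,int(x)//26)] for x in r))
E
```

```text
38.075 [ 0.46266638 -0.11122353  0.12747286] [-1.79916032e+02 -7.43148719e-02  8.93421626e+01] [ 34.15809105  10.13018472 -27.43256194 117.70281089   5.70403483
  53.51439205   3.02778131] [ 0.46377539 -0.03368329  0.29937922]
clamp_ring 0.8 [300.  80. 358. 162.] [ 0.469 -0.043  0.009]
clamp_ring 0.4 [398. 100. 436. 124.] [ 0.557 -0.036  0.009]
sleeve_center 0.72 [399. 100. 436. 125.] [ 0.553 -0.036  0.023]
disc_center 0.86 [378.  88. 430. 143.] [ 0.544 -0.039  0.006]
wide_cap_center 0.98 [399.   0. 463.  36.] [0.554 0.04  0.034]
narrow_cap_center 0.79 [385. 194. 436. 239.] [ 0.551 -0.137  0.034]
[455 145]
........=************************************************+==@%==+++++++++++++++++++++=::
........=************************************************+==%#************#####*###**-::
........=************************************************+===#%%%#####%%#############:::
........=************************************************+===#@@@@@@@@@@@@@@@@@@@@@@#:::
........-************************************************+===+*********************#+:::
........-********************************
[... 2729 characters left out ...]
*****************************************************************+:::::::::::
::::::::::+*****************************************++++++++++++++++++++****+:::::::::::
::::::::::+*****************************************+===================++**=:::::::::::
::::::::::+*****************************************+==+##############*****#-:::::::::::
::::::::::+*****************************************+==*%%%%%%%%%%%%%%%%%%%%::::::::::::
::::::::::+*****************************************=+%%+++++++++++++++++**+::::::::::::
::::::::::+*****************************************=+@%====================-:::::::::::
::::::::::+****************************************+=*@%===+#*****************+:::::::::
```

All the parts sit as wanted: the clamp lies flat and clear of the disc, the sleeve stands on it, and both caps are in place. I hand in.

```bash
python3 -c "
from bench import *
print(finish_job())"
```

```text
the job is handed in; nothing more can be done
None
```

The job is handed in at about 38 s of the 115 s allowed: both upper halves are seated, the end cap, sleeve and clamp are in place, and the tape roll was not touched; no pass or fail verdict came back.

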